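# Register a bell blank in the marking jig and scribe it

## Task

Slide the wide wooden blank along the bench (do not lift it) until its long edge is pressed flush against the jig's long fence, and then along the fence until its end is pressed home against the short end stop; push firmly enough to seat it but do not ram the jig. With the blank seated in the corner, twist the jig's sprung knob clockwise all the way to its stop so that the scriber sweeps over the blank, then let it spring back by itself. Leave the blank seated, and do not disturb the other things on the bench.

Things in the scene. Friction and masses are not known exactly. Their poses are not given: they have to be found in the camera images.
- blank: loose plain pale wooden block, 150 (x) x 90 (y) x 36 (z) mm, 0.25 to 0.5 kg, with a dark pilot hole mark on top; too wide for a gripper, to be slid. Origin at the centre of its underside; x along its 150 mm length.
- jig: marking jig fixed to the bench. Origin: inner corner where the inner faces of fence and stop meet, at bench height. +x runs along the fence away from the stop, +y along the stop away from the fence. A seated blank has its centre at (75, 45) mm in this frame. The knob's post (green, 40 mm across, 40 mm high) is at (-50, 50) mm. The blank starts at +x, +y, off both faces, up to 20 degrees askew.
- fence: the jig's long aluminium fence: bar 240 mm long, 20 mm thick, 26 mm high; inner face in the jig's plane y = 0, from x = 0 to 240 mm. Same frame as the jig.
- stop: the jig's short aluminium end stop: bar 70 mm long (jig y 20 to 90 mm), 16 mm thick, 26 mm high; inner face in the jig's plane x = 0. Same frame as the jig.
- scriber (a joint): angle of the sprung knob and scriber, rad: 0 at rest, grows clockwise seen from above, to the stop at 1.2 rad; a spring drives it back to 0 (about 0.16 N m at the stop).
- knob_grip (a point): point on the knob's vertical axis, 78 mm above the bench, where to grip. The knob is an upright black bar 12 (x) x 50 (y) x 40 (z) mm, 52 to 92 mm above the bench; the point turns with it, y along the bar's 50 mm. Below it a flat steel scriber arm, 10 mm wide, 44 to 50 mm above the bench, reaches 95 mm from the axis to +y; it passes 4 mm above the blank.
- bell: bystander: dark turned bell standing upright, foot 90 mm wide, 110 mm high; origin under its centre
- shawm: bystander: slim turned wooden pipe standing upright, foot 72 mm wide, 220 mm high; origin under its centre
- offcut: bystander: small wooden offcut 80 x 45 x 30 mm beyond the fence; origin under its centre
- ferrule: bystander: brass ring, 60 mm wide, 22 mm high; origin under its centre
- gouge: bystander: wood-handled steel gouge, 200 mm long, lying along its x near the fence's open end, up to about 30 mm high
- brush: bystander: brush lying on the bench
- oil: bystander: amber oil bottle, 60 mm wide, 150 mm high
- wrench: bystander: steel tap wrench 300 mm long, 30 mm high, lying on the bench
There are look-alikes about, which are no part of the job. What is shaped like the blank but green or pink is not meant.

How it is judged:
On the way, in this order (a step that is already met when the one before it is completed fails the run):
1. the blank's long edge is pressed flush against the fence (at least 1 N, square within 0.02 rad) (contact force between blank and fence above 1 N and angle between the x axis of blank and the x axis of jig, either way round below 0.02 rad), for 0.1 s.
2. then its end is pressed against the end stop (at least 1 N), seated in the corner within 2 mm (contact force between blank and stop above 1 N and x of blank in the frame of jig between 0.073 and 0.077 m and y of blank in the frame of jig between 0.043 and 0.047 m and angle between the x axis of blank and the x axis of jig, either way round below 0.02 rad), for 0.1 s.
3. the knob is at its stop (over 1.12 rad) with the blank seated (value of joint scriber above 1.12 rad and x of blank in the frame of jig between 0.073 and 0.077 m and y of blank in the frame of jig between 0.043 and 0.047 m and angle between the x axis of blank and the x axis of jig, either way round below 0.02 rad), for 0.1 s.
4. the knob has sprung back (under 0.1 rad) (value of joint scriber below 0.1 rad), for 0.1 s.
At the end, for the whole second after the job is handed in: the blank lies still on the bench, seated in the jig's corner: its centre within 2 mm of (75, 45) mm in the jig's frame along each axis and square within 0.02 rad; the knob has sprung back to under 0.1 rad (x of blank in the frame of jig between 0.073 and 0.077 m and y of blank in the frame of jig between 0.043 and 0.047 m and angle between the x axis of blank and the x axis of jig, either way round below 0.02 rad and value of joint scriber below 0.1 rad and height (world z) of blank below 0.003 m and linear speed of blank below 0.01 m/s); the robot touches nothing.
It fails at once if the jig is rammed: over 60 N between the blank and the fence or the stop (contact force between blank and fence above 60 N or contact force between blank and stop above 60 N).
It fails at once if the blank is lifted off the bench by more than 12 mm (height (world z) of blank above 0.012 m).
It fails at once if another thing on the bench is moved more than 25 mm (distance of any of bell, shawm, offcut, ferrule, gouge, brush, oil, wrench from where it was at the start of the episode above 0.025 m).
It also fails if it takes over 72 s, if anything falls off the work surface, if the arm or the gripper's body presses on something with over 40 N, if the wrist force passes 120 N, or if a joint passes its speed limit or range.

## Robot

A 6-joint arm with a two-finger parallel gripper is mounted at the origin on the work surface. World frame = base frame: x ahead of the robot, y to its left, z up, the work surface at z = 0. Lengths are in m, angles in rad, forces in N, time in s.
With the tool pointing down it reaches from about 0.25 to 0.775 m from the base axis. Payload 4 kg.
Tool frame: the origin (TCP) lies midway between the tips of the shut fingers; the grasp point (between the pads) lies 19 mm behind it; z points along the fingers, y is the line along which they close (so a half turn about z gives the same grasp; the last joint's range is limited). The gripper opens to 94 mm and grips with 3 to 60 N. Pads are 16 mm wide; open, the fingers measure 119 mm over their backs; the gripper's body (75 mm by 177 mm) begins 78 mm behind the grasp point.
Start: joints at [-1.326, 0.087, 1.371, -0, 1.684, -0.103], TCP at [0.187, -0.517, 0.17] pointing down, gripper open.
Joint ranges: [-3.1, 3.1], [-0.76, 2.03], [0.27, 2.55], [-1.08, 4.22], [0.17, 2.65], [-2.57, 2.57]. Speed limits (rad/s): [2.79, 2.79, 3.14, 3.14, 3.14, 3.14].

## Interface

Orientations are given as a rotation vector (axis times angle).
In Python, from bench import r, optics, spotter gives the robot as it stands.
- The arm moves only by the tool apply_moves, never from a script. Its argument "motion" is a list of rows, each a list of 5 numbers: the shift along the tool's x, y, z in mm, then the turn about the tool's z in degrees, then the closure, from -1 (fully open) to 1 (shut). In form: [[dx, dy, dz, roll, gripper], ...]. A call has 1 to 20 rows; each row is the pose to reach, as a shift and turn from the pose commanded when the call began, along the tool's axes at that moment; what a row does not reach only later rows make up. A row lasts 1/10 s, in which the tool goes at most 50 mm and 8.59 degrees, less where a joint would pass 70% of its speed; a pose out of reach is approached as far as the arm can. A call with a gripper value outside its range is refused whole. The fingers move at their own pace and stop on an object; the grip force is fixed at half the most. Time passes only in rows, so rows that repeat a pose let the fingers close. It gives the time, the measured TCP pose, the force, the opening and the grip force at its end, in the units of the state.
- r.get_state(): the state, without advancing time (a new reading comes with each control period).
- optics.snapshot(name): name is "scene" or "top" or "wrist"; returns a dict with "color" (420x560x3 uint8, blue, green, red), "vertical_fov" (degrees; the focal length in pixels is half the picture's height over the tangent of half this angle, whatever the lens; pixels are square), "cx", "cy" (the principal point, pixels), "R" (3x3) and "t" (3): a world point X has camera coordinates R X + t. Camera axes: x right, y down, z forward; pixel columns grow to the right and rows downward; lengths in m; the calibration is good to about 2 mm. A picture is of the moment at which its call begins. There is no depth.
- r.close_job(): hands the job in; it is judged then, once.
Trained networks look in a picture, given as the dict that the camera call returned (one of the last four; its "shot" number tells which), for a name from the list of things; names that differ only in an ending like _2 or _b are one class to them, and where a whole thing is asked for, a point or a joint stands for the part that bears it (a point fixed in the world has none). Each returns a list of dicts, best first, with "conf" (0 to 1); they miss things now and then, are a little off and sometimes report something else, mostly with a low value. They report only what shows in the picture. A call takes as long as a camera call. They do not tell look-alikes from the thing itself.
- spotter.look_for(picture, target): "xy" ([column, row] in pixels, amid what is visible of it).
- spotter.place_of(picture, target): "xy" ([column, row] in pixels: a listed point, or the origin of a listed thing).
The state is a dict: "clock": time; "joint_positions": joint angles; "qvel": joint speeds; "joint_torque": joint torques, N m; "eef_pos": TCP position; "tcp_rot": TCP orientation; "wrist_force": force on the tool from outside, world axes, zero at the start; "ft_torque": the same for the moment, N m; "opening": opening from 0.0 (shut) to 1.0 (fully open); "grip_force": force on a finger pad.
Only numpy, scipy, OpenCV 4.12 (cv2) and the standard library are available. Lean on these libraries where they do the work, as an engineer would, in place of code of your own. Each camera call takes 0.05 s, during which the arm holds its last target. There are 200 camera calls.

## Working session

There is one attempt and no reset: what is moved stays moved. The work goes in short steps, Python scripts to look and compute and a tool call to move; the robot and the scene stay as the last step left them, time stands still between calls to the robot, and variables do not carry over. Pictures are saved under pics/ and viewed, at most 10 in all, crops included, and the job is handed in when it is done.

Besides the shell and the picture viewer there is one more tool, called after "Emit:" in YAML: its name, and indented under it one key for each argument. apply_moves: Moves the arm, as the interface text tells. Its arguments: {"type":"object","properties":{"motion":{"type":"array","items":{"type":"array","items":{"type":"number"}}}},"required":["motion"]}

```bash
mkdir -p pics
cat > h.py <<'E'
import numpy as np, cv2
from bench import r, optics, spotter
def K(p):
    f=p["color"].shape[0]/2/np.tan(np.radians(p["vertical_fov"])/2); return f,p["cx"],p["cy"]
def w(p,px,z):
    f,cx,cy=K(p); R=np.array(p["R"]);t=np.array(p["t"])
    d=R.T@np.array([(px[0]-cx)/f,(px[1]-cy)/f,1]); c=-R.T@t
    return (c+d*(z-c[2])/d[2])
def pj(p,X):
    f,cx,cy=K(p); c=np.array(p["R"])@np.array(X,float)+np.array(p["t"]); return np.array([cx+f*c[0]/c[2],cy+f*c[1]/c[2]])
E
python3 - <<'E'
from h import *
np.set_printoptions(precision=4,suppress=True)
s=r.get_state(); print(s["eef_pos"],s["tcp_rot"],s["wrist_force"])
for n in("top","scene"):
    p=optics.snapshot(n); cv2.imwrite(f"pics/{n}.png",p["color"]); np.save(f"{n}.npy",p,allow_pickle=True)
    R=np.array(p["R"]);print(n,-R.T@np.array(p["t"]),K(p))
    for k,z in [("blank",0),("jig",0),("knob_grip",.078),("bell",0),("shawm",0),("offcut",0),("ferrule",0),("gouge",0),("brush",0),("oil",0),("wrench",0)]:
        for o in spotter.place_of(p,k)[:2]: print(k,round(o["conf"],2),np.round(o["xy"],1),w(p,o["xy"],z)[:2])
E
```

```text
[ 0.1873 -0.5165  0.1684] [-3.092  -0.5432  0.0002] [-0.0249  0.3402 -0.3682]
top [ 0.4016 -0.003   1.2329] (np.float64(385.0939413004826), 281.77769999688667, 206.02653478292487)
blank 0.96 [369.4 246.4] [ 0.4848 -0.2581]
blank 0.83 [309.8 274.7] [ 0.3921 -0.0698]
jig 0.69 [310.1 183.1] [ 0.6876 -0.068 ]
bell 0.96 [229.7 150.1] [0.7958 0.2011]
shawm 0.97 [347.1 165.6] [ 0.7489 -0.1892]
offcut 0.93 [292.8 166.2] [ 0.7439 -0.0104]
ferrule 0.44 [268.  157.7] [0.7716 0.0724]
gouge 0.87 [195.4 188.5] [0.6629 0.3083]
brush 0.81 [152.8 256.3] [0.4392 0.4319]
oil 0.57 [148.7 189.8] [0.6558 0.4623]
wrench 0.82 [423.3 246.7] [ 0.4873 -0.4283]
scene [ 1.1099 -0.7156  0.755 ] (np.float64(397.6008768222673), 278.2738336628343, 207.42076856772633)
blank 0.97 [246.3 185.7] [0.3619 0.1424]
blank 0.97 [187.5 266.1] [ 0.4701 -0.2449]
jig 0.62 [288.6 256.2] [ 0.6732 -0.0649]
knob_grip 0.8 [259.6 236.3] [ 0.615  -0.1122]
bell 0.58 [365.8 217.4] [0.7752 0.2052]
shawm 0.65 [285.7 295.9] [ 0.7439 -0.1841]
offcut 0.57 [322.9 258.2] [ 0.7544 -0.0202]
ferrule 0.67 [342.1 237.2] [0.7576 0.0845]
gouge 0.64 [349.4 186.5] [0.6579 0.3291]
brush 0.63 [306.7 156.1] [0.429  0.4271]
oil 0.79 [357.7 168. ] [0.6288 0.4529]
wrench 0.57 [133.1 311.6] [ 0.4706 -0.4244]
```

View pics/top.png

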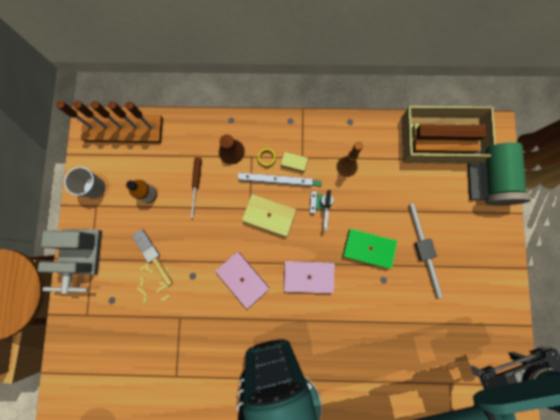

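View pics/scene.png

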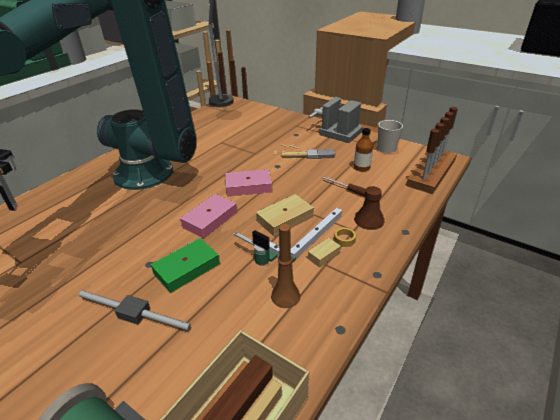

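The pale blank is at about (269,216) in the top view. The fence runs from (238,177) to (320,183), the stop is near (315,203) and the knob near (327,200). The green and pink blocks are decoys.

Run:
```python
from h import *
np.set_printoptions(precision=4,suppress=True)
p=np.load("top.npy",allow_pickle=True).item(); im=p["color"]
hsv=cv2.cvtColor(im,cv2.COLOR_BGR2HSV)
print("hsv blank",hsv[222,262],"fence",hsv[178,250],hsv[181,290],"wood",hsv[240,300])
c=hsv[222,262].astype(int)
m=cv2.inRange(hsv,np.array([c[0]-4,c[1]-45,c[2]-50]).clip(0),np.array([c[0]+4,c[1]+45,255]).clip(0,255))
n,l,st,ce=cv2.connectedComponentsWithStats(m); k=l[222,262]; print(st[k])
pts=np.argwhere(l==k)[:,::-1]
P=np.array([w(p,q,.036)[:2] for q in pts])*1000
rc=cv2.minAreaRect(P.astype(np.float32)); print("blank rect mm",rc); print(cv2.boxPoints(rc))
f=cv2.inRange(hsv,(0,0,120),(180,60,255)); n,l,st,ce=cv2.connectedComponentsWithStats(f)
for i in range(1,n):
    x,y,ww,hh,a=st[i]
    if a>25 and 190<x<350 and 140<y<250:
        P=np.array([w(p,q,.026)[:2] for q in np.argwhere(l==i)[:,::-1]])*1000
        rc=cv2.minAreaRect(P.astype(np.float32)); print(st[i],rc); print(cv2.boxPoints(rc))
cv2.imwrite("pics/c1.png",cv2.resize(im[150:250,220:350],None,fx=6,fy=6,interpolation=cv2.INTER_CUBIC))
```

```text
hsv blank [ 34 111 207] fence [100  19 197] [101  20 207] wood [ 15 168 193]
[244 206  48  30 777]
blank rect mm ((560.028076171875, 67.49419403076172), (145.09681701660156, 56.71121597290039), 72.48910522460938)
[[511.1576   6.8395]
 [565.2408 -10.2241]
 [608.8986 128.1489]
 [554.8153 145.2125]]
[238 173  76  13 513] ((693.4143676757812, 45.70042419433594), (242.65423583984375, 24.998615264892578), 86.00020599365234)
[[672.4826 -74.4593]
 [697.4203 -76.203 ]
 [714.3461 165.8602]
 [689.4084 167.6039]]
[191 188   5  29  43] ((613.5363159179688, 306.0862731933594), (4.964925765991211, 91.16580963134766), 87.1695327758789)
[[567.8865 305.8578]
 [658.941  301.3559]
 [659.1862 306.3148]
 [568.1316 310.8166]]
[310 191   8  23 134] ((620.3941040039062, -76.12418365478516), (19.848228454589844, 72.21472930908203), 83.79316711425781)
[[583.4254 -82.0863]
 [655.2168 -89.894 ]
 [657.3628 -70.1621]
 [585.5714 -62.3544]]
[321 195   5   9  31] ((631.1331176757812, -107.67486572265625), (11.468687057495117, 26.686405181884766), 80.90396118164062)
[[ 617.0511 -111.2277]
 [ 643.402  -115.4465]
 [ 645.2151 -104.1221]
 [ 618.8643  -99.9032]]
[323 209   6  21  79] ((566.6105346679688, -115.62838745117188), (12.276695251464844, 64.38848114013672), 84.97007751464844)
[[ 534.0021 -118.9204]
 [ 598.1426 -124.5658]
 [ 599.219  -112.3363]
 [ 535.0785 -106.691 ]]
```

View pics/c1.png

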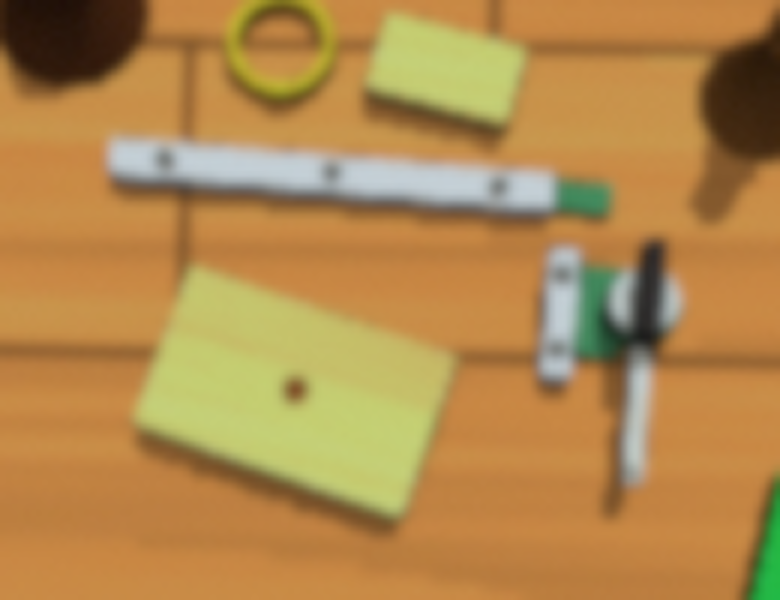

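The crop shows blank corners (190,265), (455,352), (403,522), (135,425). The fence's front edge runs (110,182)–(553,215), the stop's inner face (551,247)–(540,380), and the knob sits around (645,300).

Run:
```python
from h import *
np.set_printoptions(precision=1,suppress=True)
p=np.load("top.npy",allow_pickle=True).item()
o=lambda q:(q[0]/6+220-.42,q[1]/6+150-.42)
g=lambda q,z:w(p,o(q),z)[:2]*1000
for n,z,L in [("blank",.036,[(190,265),(455,352),(403,522),(135,425)]),("fence",.026,[(110,182),(553,215),(555,172),(110,137)]),("stop",.026,[(551,247),(540,380)]),("blankhole",.036,[(294,389)]),("knobtop",.092,[(656,245),(645,345)]),("armtip",.05,[(632,485)])]:
    P=np.array([g(q,z) for q in L]); print(n,P.tolist(),P.mean(0))
    if len(P)>1: print("  ang",np.degrees(np.arctan2(*(P[1]-P[0])[::-1])))
```

```text
blank [[641.4210820640639, 120.175724547624], [597.39194971222, -20.663772915927957], [507.6093244963968, 4.88730846521341], [555.5942574589075, 146.02713067591657]] [575.5  62.6]
  ang -107.36024695284432
fence [[688.0933717650582, 165.81228942301973], [674.1111332678993, -71.95386610254104], [697.7038770014836, -72.82376096368272], [712.9611683037631, 166.81988188970072]] [693.2  47. ]
  ang -93.36549865714501
stop [[656.6454045333203, -71.03788736696949], [584.8946413518187, -65.86034411549292]] [620.8 -68.4]
  ang 175.87268385575675
blankhole [[576.1886181809275, 63.31829382674869]] [576.2  63.3]
knobtop [[644.6621000131995, -120.0740497237151], [593.5366744119151, -114.64488978945437]] [ 619.1 -117.4]
  ang 173.93830962122678
armtip [[527.6899189532822, -112.23913546168158]] [ 527.7 -112.2]
```

Emit:
apply_moves:
  motion:
    - [24,-22,0,-7.8,-1]
    - [48,-44,0,-15.6,-1]
    - [72,-66,0,-23.4,-1]
    - [96,-88,0,-31.2,-1]
    - [120,-110,0,-39,-1]
    - [144,-132,0,-46.8,-1]
    - [168,-154,0,-54.6,-1]
    - [192,-176,0,-62.4,-1]
    - [216,-198,0,-70.2,-1]
    - [240,-220,0,-78,-1]
    - [264,-242,0,-85.8,-1]
    - [288,-264,0,-93.6,-1]
    - [312,-286,0,-101.4,-1]
    - [336,-308,0,-109.2,-1]
    - [360,-330,0,-117,-1]
    - [384,-352,0,-124.8,-1]
    - [408,-374,0,-132.6,-1]
    - [432,-396,0,-140.4,-1]
    - [456,-418,0,-148.2,-1]
    - [480,-440,0,-156.5,-1]

```text
clock: 3.2
eef_pos: [0.4893, 0.0615, 0.1697]
tcp_rot: [0.088, 3.14, -0.0]
wrist_force: [0.1, 0.4, 0.1]
opening: 0.999
grip_force: 0.0
```

```bash
cat >> h.py <<'E'
np.set_printoptions(precision=4,suppress=True)
from scipy.spatial.transform import Rotation
O=np.array([675,-72.]);A=np.radians(86.4)
ex=np.array([np.cos(A),np.sin(A)]);ey=np.array([-ex[1],ex[0]])
def st():
    s=r.get_state();R=Rotation.from_rotvec(s["tcp_rot"]).as_matrix();e=np.array(s["eef_pos"])*1000
    d=e[:2]-O; print("t",s["clock"],"tcp",e,"yaw",np.degrees(np.arctan2(R[1,0],R[0,0])),"tilt",R[2,2],"jig",d@ex,d@ey,"F",s["wrist_force"],"q6",s["joint_positions"][5]);return s
E
python3 - <<'E'
from h import *
st(); p=optics.snapshot("wrist"); cv2.imwrite("pics/w1.png",p["color"]); np.save("w1.npy",p,allow_pickle=True)
E
```

```text
t 3.2 tcp [489.2525  61.509  169.7218] yaw 176.7768631804719 tilt -0.9999998476540236 jig 121.5824041988284 193.7640381737678 F [0.0796 0.4281 0.0526] q6 -1.504374281756972
```

View pics/w1.png

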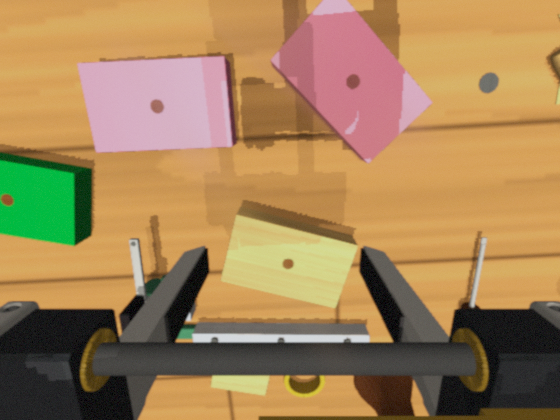

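Emit:
apply_moves:
  motion:
    - [0,8,30,0,-1]
    - [0,8,60,0,-1]
    - [0,8,90,0,-1]
    - [0,8,120,0,-1]
    - [0,8,145,0,-1]
    - [0,8,156,0,-1]
    - [0,8,156,0,-1]

```text
clock: 3.95
eef_pos: [0.4878, 0.068, 0.0119]
tcp_rot: [-0.099, -3.136, 0.0]
wrist_force: [0.7, 0.1, 0.1]
opening: 0.999
grip_force: 0.0
```

```bash
python3 -c "
from h import *
st()"
```

```text
t 3.95 tcp [487.7566  67.9677  11.9477] yaw 176.4016391520491 tilt -0.9999929669804751 jig 127.93439521073542 195.66253996450453 F [0.722  0.1274 0.1441] q6 -1.4846181786537762
```

Emit:
apply_moves:
  motion:
    - [-5,0,0,0,-1]
    - [-10,0,0,0,-1]
    - [-15,0,0,0,-1]
    - [-20,0,0,0,-1]
    - [-25,0,0,0,-1]
    - [-29,0,0,0,-1]
    - [-33,0,0,0,-1]
    - [-37,0,0,0,-1]
    - [-41,0,0,0,-1]
    - [-45,0,0,0,-1]
    - [-49,0,0,0,-1]
    - [-53,0,0,0,-1]
    - [-57,0,0,0,-1]
    - [-61,0,0,0,-1]
    - [-65,0,0,0,-1]
    - [-69,0,0,0,-1]
    - [-72,0,0,0,-1]
    - [-75,0,0,0,-1]
    - [-78,0,0,0,-1]
    - [-80,0,0,0,-1]

```text
clock: 5.95
eef_pos: [0.5694, 0.0631, 0.0136]
tcp_rot: [0.098, 3.14, -0.0]
wrist_force: [-0.0, 0.4, 0.1]
opening: 1.0
grip_force: 0.0
```

Run:
```python
from h import *
st(); p=optics.snapshot("top"); cv2.imwrite("pics/c2.png",cv2.resize(p["color"][150:250,220:350],None,fx=6,fy=6,interpolation=cv2.INTER_CUBIC))
```

```text
t 5.95 tcp [569.368  63.13   13.567] yaw 176.4286386582402 tilt -0.9999999923673697 jig 128.23070758654376 113.90843396436443 F [-0.0033  0.3731  0.1396] q6 -1.496923094064806
```

View pics/c2.png

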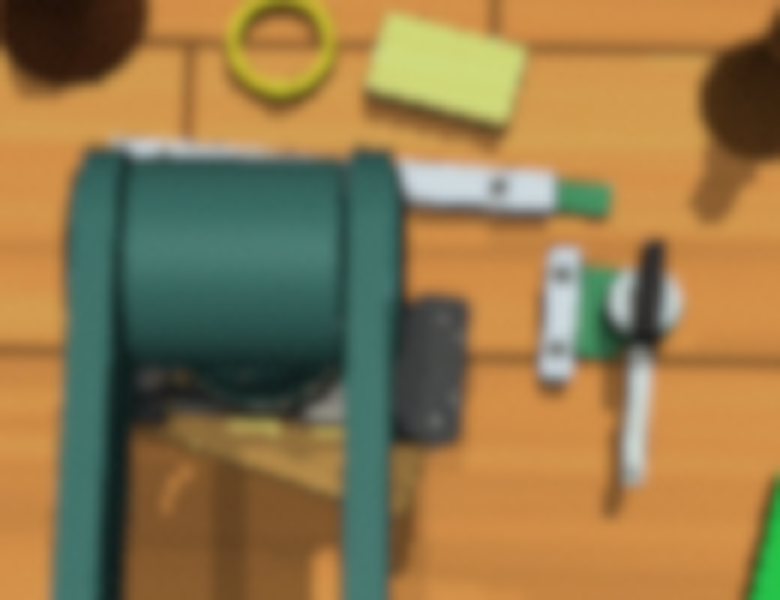

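The overhead view is blocked by the arm, but the blank's lower edge (135,425)–(400,510) looks unmoved. I'll check from the other cameras.

Run:
```python
from h import *
p=optics.snapshot("scene"); q=optics.snapshot("wrist")
a=cv2.resize(p["color"][150:300,150:350],(800,600),interpolation=cv2.INTER_CUBIC)
a=cv2.resize(a,(400,300)); b=cv2.resize(q["color"],(400,300))
c=cv2.resize(p["color"][150:300,170:370],(800,600),interpolation=cv2.INTER_CUBIC)
cv2.imwrite("pics/m1.png",np.vstack([c[:400,:700][:300],cv2.resize(q["color"][150:420],(700,300))]))
```

```text
(no output)
```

View pics/m1.png

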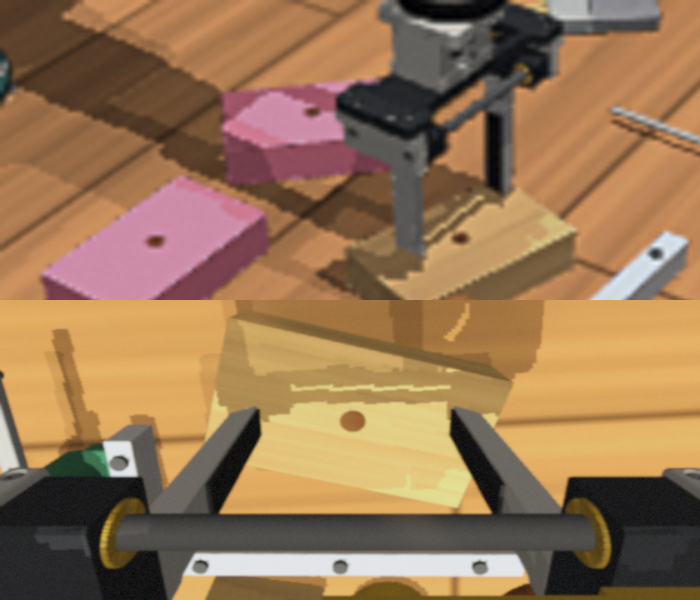

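Run:
```python
from h import *
s=st(); p=optics.snapshot("scene"); q=optics.snapshot("wrist")
e=np.array(s["eef_pos"])
for sg in(-1,1):
  for z in(0,.0136,.03,.045):
    X=np.r_[e[:2]+sg*.053*ex,z]; u=pj(p,X);v=pj(q,X); print(sg,z,"scene crop",(u-[170,150])*4,"wrist crop",v*[700/560,0]+[0,300+(v[1]-150)*300/270])
for k in("blank",):
  for P in(p,q):
    for o in spotter.place_of(P,k): print(o["conf"],o["xy"],w(P,o["xy"],0))
```

```text
t 6.1 tcp [569.1149  63.133   13.5202] yaw 176.42680430200215 tilt -0.9999999878471899 jig 128.21777190714894 114.16121434462946 F [0.1888 0.3956 0.4069] q6 -1.4968829607577407
-1 0 scene crop [409.7381 309.7299] wrist crop [269.4595 388.4452]
-1 0.0136 scene crop [409.1985 295.5182] wrist crop [264.6389 395.5131]
-1 0.03 scene crop [408.5378 278.1146] wrist crop [258.048  405.1766]
-1 0.045 scene crop [407.9236 261.9359] wrist crop [251.1151 415.3417]
1 0 scene crop [495.0981 240.3351] wrist crop [440.8814 388.5728]
1 0.0136 scene crop [495.1513 226.4192] wrist crop [445.749  395.6467]
1 0.03 scene crop [495.2164 209.3917] wrist crop [452.4038 405.3182]
1 0.045 scene crop [495.2769 193.5764] wrist crop [459.404  415.4914]
0.77 [249.5, 186.3] [0.3734 0.1455 0.    ]
0.75 [209.9, 219.2] [ 0.3831 -0.0631  0.    ]
0.7 [188.2, 269.8] [ 0.4815 -0.2536 -0.    ]
0.68 [284.5, 217.4] [0.5688 0.0695 0.    ]
0.89 [284.4, 239.3] [0.5771 0.0628 0.    ]
```

The open finger tips ride about 36 mm higher than the TCP, because the jaws swing in an arc. They passed over the blank without touching it. I'll back out, go lower and repeat the push.

Emit:
apply_moves:
  motion:
    - [20,0,-4,0,-1]
    - [50,0,-4,0,-1]
    - [80,0,-4,0,-1]
    - [84,0,0,0,-1]
    - [84,0,10,0,-1]
    - [84,0,20,0,-1]
    - [84,0,26,0,-1]
    - [84,0,30,0,-1]
    - [84,0,30,0,-1]

```text
clock: 7.2
eef_pos: [0.485, 0.0683, -0.0176]
tcp_rot: [-0.098, -3.138, 0.0]
wrist_force: [0.4, 0.0, -0.1]
opening: 0.998
grip_force: 0.0
```

Run:
```python
from h import *
s=st(); p=optics.snapshot("scene");e=np.array(s["eef_pos"])
u=pj(p,np.r_[e[:2]-.053*ex,.02]); x,y=u.astype(int);print(u)
cv2.imwrite("pics/m2.png",cv2.resize(p["color"][y-50:y+50,x-50:x+75],(750,600),interpolation=cv2.INTER_CUBIC))
for sg in(-1,1):
  for z in(0,.015,.03):print(sg,z,(pj(p,np.r_[e[:2]+sg*.053*ex,z])-[x-50,y-50])*6)
```

```text
t 7.2 tcp [485.005   68.2749 -17.6172] yaw 176.4170018836199 tilt -0.9999979900396518 jig 128.06822175512664 198.4279907388402 F [ 0.3759  0.0386 -0.1453] q6 -1.4841500348543741
[250.7031 211.7096]
-1 0 [306.6421 335.2327]
-1 0.015 [304.829  312.0589]
-1 0.03 [302.9888 288.5379]
1 0 [436.973  237.8135]
1 0.015 [436.172  215.1427]
1 0.03 [435.3597 192.1499]
```

View pics/m2.png

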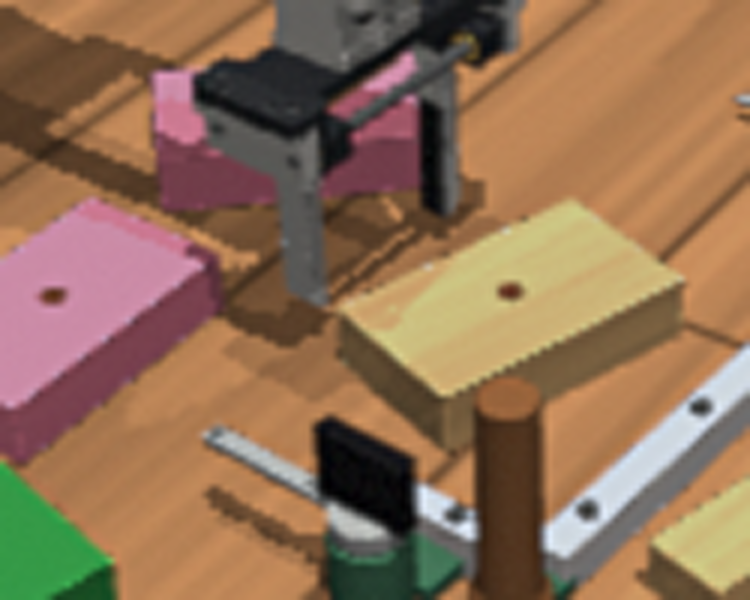

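The finger tips are now about 20 mm above the bench, at (310,300), beside the blank. Pushing.

Emit:
apply_moves:
  motion:
    - [-5,0,0,0,-1]
    - [-10,0,0,0,-1]
    - [-15,0,0,0,-1]
    - [-20,0,0,0,-1]
    - [-25,0,0,0,-1]
    - [-29,0,0,0,-1]
    - [-33,0,0,0,-1]
    - [-37,0,0,0,-1]
    - [-41,0,0,0,-1]
    - [-45,0,0,0,-1]
    - [-49,0,0,0,-1]
    - [-53,0,0,0,-1]
    - [-57,0,0,0,-1]
    - [-61,0,0,0,-1]
    - [-65,0,0,0,-1]
    - [-69,0,0,0,-1]
    - [-72,0,0,0,-1]
    - [-75,0,0,0,-1]
    - [-78,0,0,0,-1]
    - [-80,0,0,0,-1]

```text
clock: 9.25
eef_pos: [0.5654, 0.0635, -0.0164]
tcp_rot: [0.098, 3.14, 0.0]
wrist_force: [-3.3, 0.6, 1.3]
opening: 0.997
grip_force: 1.5
```

```bash
python3 -c "
from h import *
st()
p=optics.snapshot('wrist')
for o in spotter.place_of(p,'blank'):
  X=w(p,o['xy'],0)[:2]*1000-O; print(o['conf'],X@ex,X@ey)"
```

```text
t 9.25 tcp [565.3635  63.4826 -16.4475] yaw 176.43083683369053 tilt -0.9999999917862087 jig 128.33115360497777 117.92720863483615 F [-3.2689  0.6045  1.321 ] q6 -1.4964456301362445
0.61 139.58576140075877 62.28963568374588
```

Emit:
apply_moves:
  motion:
    - [-2,0,0,0,-1]
    - [-4,0,0,0,-1]
    - [-6,0,0,0,-1]
    - [-8,0,0,0,-1]
    - [-10,0,0,0,-1]
    - [-11,0,0,0,-1]
    - [-12,0,0,0,-1]
    - [-13,0,0,0,-1]
    - [-14,0,0,0,-1]

```text
clock: 10.25
eef_pos: [0.5791, 0.0625, -0.0164]
tcp_rot: [-0.098, -3.14, 0.0]
wrist_force: [-2.5, 0.6, 0.3]
opening: 1.003
grip_force: 1.4
```

Emit:
apply_moves:
  motion:
    - [-1,0,0,0,-1]
    - [-2,0,0,0,-1]

```text
clock: 10.45
eef_pos: [0.5811, 0.0624, -0.0164]
tcp_rot: [-0.098, -3.14, 0.0]
wrist_force: [-2.4, 0.1, 1.1]
opening: 0.996
grip_force: 1.4
```

Emit:
apply_moves:
  motion:
    - [-1,0,0,0,-1]
    - [-1,0,0,0,-1]

```text
clock: 10.65
eef_pos: [0.5824, 0.0623, -0.0165]
tcp_rot: [0.098, 3.14, -0.0]
wrist_force: [-2.1, 0.1, -0.3]
opening: 0.998
grip_force: 1.1
```

Emit:
apply_moves:
  motion:
    - [-1,0,0,0,-1]
    - [-2,0,0,0,-1]

```text
clock: 10.85
eef_pos: [0.5841, 0.0622, -0.0164]
tcp_rot: [-0.098, -3.14, 0.0]
wrist_force: [-3.2, -0.4, 1.1]
opening: 0.998
grip_force: 1.5
```

Emit:
apply_moves:
  motion:
    - [-1,0,0,0,-1]
    - [-1,0,0,0,-1]

```text
clock: 11.05
eef_pos: [0.5851, 0.0622, -0.0165]
tcp_rot: [-0.098, -3.14, 0.0]
wrist_force: [-2.8, 0.7, 1.2]
opening: 1.001
grip_force: 1.5
```

Emit:
apply_moves:
  motion:
    - [-1,0,0,0,-1]
    - [-1,0,0,0,-1]

```text
clock: 11.25
eef_pos: [0.585, 0.0622, -0.0164]
tcp_rot: [-0.098, -3.138, 0.0]
wrist_force: [-6.2, -0.2, 2.9]
opening: 0.997
grip_force: 2.8
```

Emit:
apply_moves:
  motion:
    - [-0.5,0,0,0,-1]
    - [-1,0,0,0,-1]
    - [-1,0,0,0,-1]

```text
clock: 11.55
eef_pos: [0.585, 0.0622, -0.0164]
tcp_rot: [-0.098, -3.136, 0.0]
wrist_force: [-7.6, 0.1, 4.3]
opening: 0.998
grip_force: 4.1
```

Emit:
apply_moves:
  motion:
    - [-0.5,0,0,0,-1]
    - [-1,0,0,0,-1]
    - [-1,0,0,0,-1]
    - [-1,0,0,0,-1]

```text
clock: 11.95
eef_pos: [0.5849, 0.0622, -0.0164]
tcp_rot: [-0.098, -3.133, 0.0]
wrist_force: [-10.1, -0.1, 6.0]
opening: 1.004
grip_force: 5.3
```

The push now reads 10 N, so the blank is flush on the fence. Next I'll retreat, shut the fingers and move round to the blank's free end.

Emit:
apply_moves:
  motion:
    - [5,0,0,0,-1]
    - [15,0,0,0,-1]
    - [20,0,-30,0,-1]
    - [20,0,-70,0,1]
    - [20,20,-90,0,1]
    - [10,50,-90,0,1]
    - [-10,75,-90,0,1]
    - [-30,95,-90,0,1]
    - [-50,110,-90,0,1]
    - [-50,110,-90,0,1]

```text
clock: 12.95
eef_pos: [0.6468, 0.1703, 0.073]
tcp_rot: [0.095, 3.138, 0.001]
wrist_force: [0.2, -0.5, 0.1]
opening: 0.443
grip_force: 0.0
```

Run:
```python
from h import *
st()
p=optics.snapshot('wrist'); np.save("w2.npy",p,allow_pickle=True); cv2.imwrite("pics/w2.png",p["color"])
for o in spotter.place_of(p,'blank'):
  X=w(p,o['xy'],0)[:2]*1000-O; print(o['conf'],X@ex,X@ey)
```

```text
t 12.95 tcp [646.7591 170.3211  73.0469] yaw 176.52661549368574 tilt -0.999996994961231 jig 240.06966518829574 43.40068802957536 F [ 0.2138 -0.4648  0.1229] q6 -1.3374931147920976
0.74 138.6021953615768 44.183298865779705
```

View pics/w2.png

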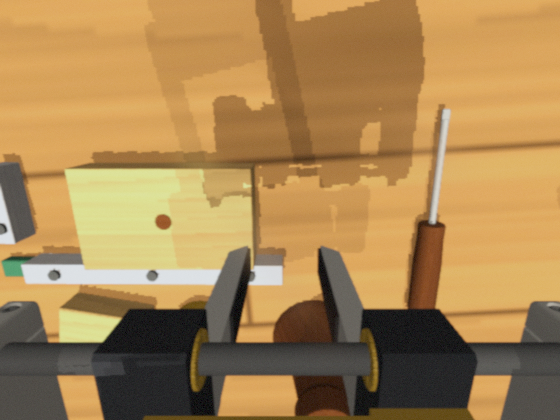

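The blank is flush along the fence with its right end at about x=255 px, which is jig x ≈ 213. The fingers are still closing. I'll shut them, then descend.

Emit:
apply_moves:
  motion:
    - [0,0,0,0,1]
    - [0,0,0,0,1]
    - [0,0,0,0,1]
    - [0,0,0,0,1]
    - [0,0,0,0,1]
    - [0,0,0,0,1]
    - [0,0,20,0,1]
    - [0,0,40,0,1]
    - [0,0,55,0,1]
    - [0,0,57,0,1]
    - [0,0,57,0,1]

```text
clock: 14.15
eef_pos: [0.6445, 0.1686, 0.016]
tcp_rot: [-0.098, -3.139, 0.001]
wrist_force: [-1.2, -0.2, 0.4]
opening: 0.002
grip_force: 0.0
```

Emit:
apply_moves:
  motion:
    - [0,-4,0,0,1]
    - [0,-8,0,0,1]
    - [0,-12,0,0,1]
    - [0,-16,0,0,1]
    - [0,-20,0,0,1]
    - [0,-24,0,0,1]

```text
clock: 14.75
eef_pos: [0.6434, 0.1442, 0.0167]
tcp_rot: [0.098, 3.14, -0.0]
wrist_force: [0.0, 1.1, -0.1]
opening: 0.003
grip_force: 0.0
```

Emit:
apply_moves:
  motion:
    - [0,-3,0,0,1]
    - [0,-6,0,0,1]
    - [0,-9,0,0,1]
    - [0,-12,0,0,1]
    - [0,-15,0,0,1]
    - [0,-18,0,0,1]
    - [0,-21,0,0,1]
    - [0,-24,0,0,1]
    - [0,-27,0,0,1]
    - [0,-30,0,0,1]
    - [0,-33,0,0,1]
    - [0,-36,0,0,1]

```text
clock: 15.95
eef_pos: [0.6411, 0.1085, 0.0166]
tcp_rot: [0.098, 3.14, -0.0]
wrist_force: [-0.6, 0.2, -0.4]
opening: 0.004
grip_force: 0.0
```

Run:
```python
from h import *
st()
p=optics.snapshot('wrist'); np.save("w3.npy",p,allow_pickle=True); cv2.imwrite("pics/w3.png",p["color"])
for o in spotter.place_of(p,'blank'):
  X=w(p,o['xy'],0)[:2]*1000-O; print(o['conf'],X@ex,X@ey)
```

```text
t 15.95 tcp [641.0652 108.4911  16.5557] yaw 176.42483910041878 tilt -0.9999999947393637 jig 178.0041417254063 45.200930908176474 F [-0.6187  0.189  -0.4017] q6 -1.4278410087746485
0.97 139.33726579068596 41.76692252556707
```

View pics/w3.png

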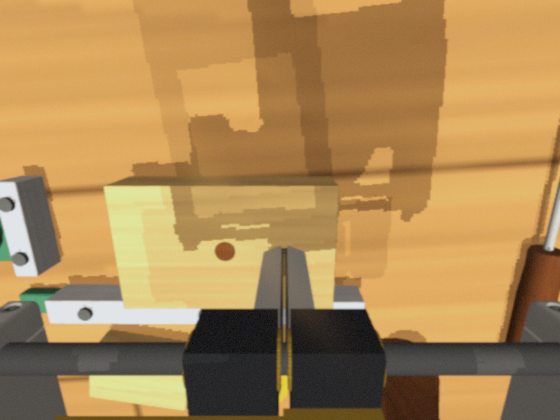

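The shut fingers also passed over the blank, which hasn't moved: its end is at (335,250) px, with the fingers above it. I'll measure the real height of the shut tips from the scene camera.

Run:
```python
from h import *
s=st(); p=optics.snapshot("scene");e=np.array(s["eef_pos"])
u=pj(p,np.r_[e[:2],.03]); x,y=u.astype(int)
c=cv2.resize(p["color"][y-50:y+50,x-65:x+65],(780,600),interpolation=cv2.INTER_CUBIC)
for z in(0,.0165,.03,.045,.06):
  v=(pj(p,np.r_[e[:2],z])-[x-65,y-50])*6; print(z,v); cv2.line(c,(int(v[0])-70,int(v[1])),(int(v[0])-30,int(v[1])),(255,0,255),1)
cv2.imwrite("pics/m3.png",c)
```

```text
t 16.05 tcp [641.0858 108.261   16.5437] yaw 176.39726255622577 tilt -0.9999999733542607 jig 177.77576887062096 45.16596851149729 F [ 0.4555 -0.384   0.1924] q6 -1.4276225479872189
0 [392.1266 347.396 ]
0.0165 [393.0998 321.6885]
0.03 [393.9081 300.3364]
0.045 [394.8193 276.2677]
0.06 [395.7444 251.8286]
```

View pics/m3.png

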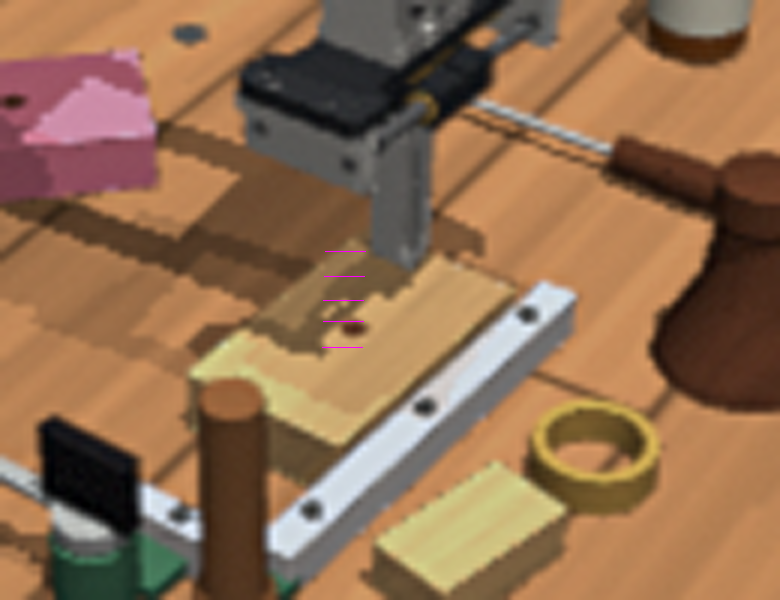

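The tip shows at about (405,265), which is z ≈ 50 mm. So the tips are always about 35 mm above the reported TCP. I'll go back, lower by 33 mm and push again.

Emit:
apply_moves:
  motion:
    - [0,20,0,0,1]
    - [0,40,0,0,1]
    - [0,58,0,0,1]
    - [0,60,0,0,1]
    - [0,60,15,0,1]
    - [0,60,30,0,1]
    - [0,60,33,0,1]
    - [0,60,33,0,1]
    - [0,57,33,0,1]
    - [0,54,33,0,1]
    - [0,51,33,0,1]
    - [0,48,33,0,1]
    - [0,45,33,0,1]
    - [0,42,33,0,1]
    - [0,39,33,0,1]
    - [0,36,33,0,1]
    - [0,33,33,0,1]
    - [0,30,33,0,1]
    - [0,27,33,0,1]
    - [0,24,33,0,1]

```text
clock: 18.1
eef_pos: [0.643, 0.133, -0.0158]
tcp_rot: [0.098, 3.139, 0.001]
wrist_force: [0.0, 5.2, 3.7]
opening: 0.005
grip_force: 2.6
```

Run:
```python
from h import *
st()
p=optics.snapshot('wrist')
for o in spotter.place_of(p,'blank'):
  X=w(p,o['xy'],.0)[:2]*1000-O; print(o['conf'],X@ex,X@ey)
```

```text
t 18.1 tcp [642.9702 133.0096 -15.8456] yaw 176.43483937732705 tilt -0.9999990472790603 jig 202.59392874640423 44.83921362608294 F [0.0027 5.1843 3.7461] q6 -1.3914452478060084
0.9 116.16267526730928 42.25429507962424
```

Emit:
apply_moves:
  motion:
    - [0,-3,0,0,1]
    - [0,-6,0,0,1]
    - [0,-9,0,0,1]
    - [0,-12,0,0,1]
    - [0,-15,0,0,1]
    - [0,-18,0,0,1]
    - [0,-21,0,0,1]
    - [0,-24,0,0,1]
    - [0,-27,0,0,1]
    - [0,-29,0,0,1]
    - [0,-31,0,0,1]
    - [0,-33,0,0,1]
    - [0,-34,0,0,1]
    - [0,-35,0,0,1]

```text
clock: 19.6
eef_pos: [0.6406, 0.0983, -0.016]
tcp_rot: [0.098, 3.139, 0.002]
wrist_force: [-0.0, 5.4, 4.3]
opening: 0.006
grip_force: 2.8
```

Run:
```python
from h import *
st()
p=optics.snapshot('wrist'); cv2.imwrite("pics/w4.png",p["color"])
for o in spotter.place_of(p,'blank'):
  X=w(p,o['xy'],.0)[:2]*1000-O; print(o['conf'],X@ex,X@ey)
```

```text
t 19.6 tcp [640.6132  98.305  -15.9889] yaw 176.43599294346524 tilt -0.9999993234487088 jig 167.80981245309903 45.012514891757114 F [-0.0199  5.3906  4.2502] q6 -1.4444918190301435
0.93 81.05902360351067 43.03624707935031
```

Emit:
apply_moves:
  motion:
    - [0,-1,0,0,1]
    - [0,-2,0,0,1]
    - [0,-3,0,0,1]
    - [0,-4,0,0,1]

```text
clock: 20.1
eef_pos: [0.6404, 0.0944, -0.016]
tcp_rot: [0.098, 3.139, 0.002]
wrist_force: [-0.9, 5.5, 4.0]
opening: 0.004
grip_force: 2.8
```

Emit:
apply_moves:
  motion:
    - [0,-1,0,0,1]
    - [0,-1,0,0,1]

```text
clock: 20.3
eef_pos: [0.6403, 0.0932, -0.0159]
tcp_rot: [0.098, 3.139, 0.001]
wrist_force: [-0.1, 5.8, 4.0]
opening: 0.003
grip_force: 2.6
```

Emit:
apply_moves:
  motion:
    - [0,-1,0,0,1]
    - [0,-1,0,0,1]

```text
clock: 20.5
eef_pos: [0.6402, 0.0922, -0.016]
tcp_rot: [0.098, 3.139, 0.001]
wrist_force: [-0.4, 5.2, 4.6]
opening: 0.003
grip_force: 2.6
```

Emit:
apply_moves:
  motion:
    - [0,-1,0,0,1]
    - [0,-1,0,0,1]

```text
clock: 20.7
eef_pos: [0.6402, 0.0918, -0.0159]
tcp_rot: [0.098, 3.139, 0.003]
wrist_force: [0.6, 6.8, 4.6]
opening: 0.005
grip_force: 3.2
```

Emit:
apply_moves:
  motion:
    - [0,-1,0,0,1]
    - [0,-2,0,0,1]
    - [0,-2,0,0,1]

```text
clock: 21.0
eef_pos: [0.6402, 0.0919, -0.0159]
tcp_rot: [0.097, 3.139, 0.008]
wrist_force: [0.7, 11.1, 3.7]
opening: 0.008
grip_force: 5.1
```

Emit:
apply_moves:
  motion:
    - [0,-1,0,0,1]
    - [0,-1.5,0,0,1]
    - [0,-1.5,0,0,1]
    - [0,-1.5,0,0,1]

```text
clock: 21.4
eef_pos: [0.6403, 0.092, -0.0159]
tcp_rot: [0.096, 3.139, 0.012]
wrist_force: [0.0, 12.7, 3.7]
opening: 0.003
grip_force: 6.5
```

The stop is pressed with about 7 N beyond sliding friction. I'll retreat and check the seating.

Emit:
apply_moves:
  motion:
    - [0,5,0,0,1]
    - [0,15,0,0,1]
    - [0,20,-20,0,1]
    - [0,20,-60,0,0]
    - [20,20,-106,0,-1]
    - [40,-5,-106,0,-1]
    - [60,-30,-106,0,-1]
    - [80,-60,-106,0,-1]
    - [100,-80,-106,0,-1]
    - [100,-80,-106,0,-1]

```text
clock: 22.4
eef_pos: [0.532, 0.0107, 0.0886]
tcp_rot: [-0.104, -3.136, 0.005]
wrist_force: [0.4, -0.6, 0.0]
opening: 0.567
grip_force: 0.0
```

Run:
```python
from h import *
st()
p=optics.snapshot('wrist'); cv2.imwrite("pics/w5.png",p["color"]); np.save("w5.npy",p,allow_pickle=True)
for k,z in(('blank',0),('jig',0),('knob_grip',.078)):
 for o in spotter.place_of(p,k)[:2]:
  X=w(p,o['xy'],z)[:2]*1000-O; print(k,o['conf'],o['xy'],X@ex,X@ey)
```

```text
t 22.4 tcp [532.0211  10.7121  88.6406] yaw 176.21125500807142 tilt -0.9999896747591244 jig 73.5711571825587 147.89030594442846 F [ 0.4344 -0.5892  0.0312] q6 -1.5886897725494704
blank 0.95 [184.1, 50.6] -13.855720879311207 287.2935150047764
blank 0.92 [7.1, 168.8] -195.7253362725001 184.02149165514027
jig 0.66 [349.6, 389.7] 152.18241017740937 -85.4582054836701
knob_grip 0.2 [273.8, 382.6] 63.87454028305022 3.456309662517947
```

View pics/w5.png

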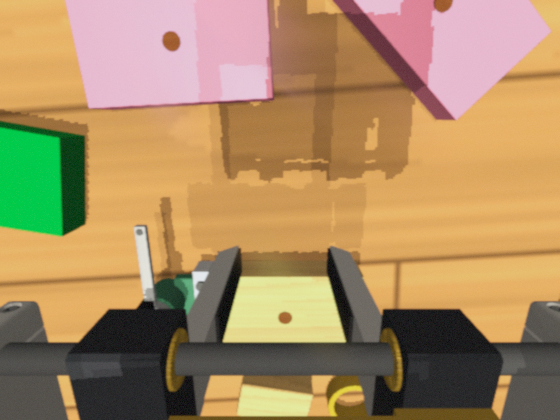

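I've used up my picture views, and one over. From here I'll work from numbers only. Next I'll re-press the blank gently on the fence to confirm it is square.

Emit:
apply_moves:
  motion:
    - [0,0,0,0,-1]
    - [0,0,0,0,-1]
    - [0,0,40,0,-1]
    - [0,0,80,0,-1]
    - [0,0,103,0,-1]
    - [0,0,105,0,-1]
    - [-10,0,105,0,-1]
    - [-20,0,105,0,-1]
    - [-30,0,105,0,-1]
    - [-36,0,105,0,-1]
    - [-40,0,105,0,-1]
    - [-43,0,105,0,-1]
    - [-45,0,105,0,-1]

```text
clock: 23.9
eef_pos: [0.58, 0.0108, -0.0154]
tcp_rot: [-0.098, -3.14, 0.0]
wrist_force: [0.1, -1.0, -0.7]
opening: 0.999
grip_force: 0.0
```

```bash
python3 -c "
from h import *
st()"
```

```text
t 23.9 tcp [580.0354  10.8319 -15.4037] yaw 176.42536251059056 tilt -0.9999999922063538 jig 76.7055798919951 99.97821912372652 F [ 0.1323 -1.0196 -0.6998] q6 -1.5873564420394788
```

Emit:
apply_moves:
  motion:
    - [-1,0,0,0,-1]
    - [-1,0,0,0,-1]

```text
clock: 24.1
eef_pos: [0.5807, 0.0108, -0.0155]
tcp_rot: [-0.098, -3.14, 0.0]
wrist_force: [0.0, 0.1, 0.1]
opening: 0.995
grip_force: 0.0
```

Emit:
apply_moves:
  motion:
    - [-1,0,0,0,-1]
    - [-1,0,0,0,-1]

```text
clock: 24.3
eef_pos: [0.5816, 0.0108, -0.0155]
tcp_rot: [-0.098, -3.14, 0.0]
wrist_force: [0.6, 0.4, 0.2]
opening: 1.002
grip_force: 0.2
```

Emit:
apply_moves:
  motion:
    - [-1,0,0,0,-1]
    - [-1,0,0,0,-1]
    - [-1,0,0,0,-1]

```text
clock: 24.6
eef_pos: [0.5816, 0.0108, -0.0155]
tcp_rot: [-0.098, -3.137, 0.0]
wrist_force: [-4.3, 0.9, 3.2]
opening: 1.002
grip_force: 2.7
```

```bash
python3 -c "
from h import *
st()"
```

```text
t 24.6 tcp [581.5778  10.774  -15.513 ] yaw 176.4074111598683 tilt -0.9999964542550432 jig 76.74460803665009 98.43528094954456 F [-4.3344  0.9193  3.2462] q6 -1.5868950872402168
```

The contact position matches the earlier one (98.4 against 98.3 mm), so the blank is still flush. I'll press a bit more, then lift and go over the knob.

Emit:
apply_moves:
  motion:
    - [-1,0,0,0,-1]
    - [-1,0,0,0,-1]
    - [5,0,0,0,-1]
    - [15,0,0,0,-1]
    - [15,0,-40,0,-1]
    - [15,0,-80,0,-1]
    - [15,0,-116,0,-1]
    - [0,-25,-116,0,-1]
    - [-15,-60,-116,0,-1]
    - [-30,-95,-116,0,-1]
    - [-46,-127,-116,0,-1]
    - [-46,-127,-116,0,-1]
    - [-46,-127,-116,0,-1]

```text
clock: 25.9
eef_pos: [0.6207, -0.1193, 0.1001]
tcp_rot: [0.1, 3.14, 0.001]
wrist_force: [-0.2, 2.0, 0.5]
opening: 1.002
grip_force: 0.0
```

Run:
```python
from h import *
st()
for c in("scene","wrist"):
 p=optics.snapshot(c)
 for o in spotter.place_of(p,'knob_grip')[:2]:
  X=w(p,o['xy'],.078)[:2]*1000-O; print(c,o['conf'],o['xy'],X@ex,X@ey)
 if c=="scene":
  # top face of bar: dark pixels near the expected position
  u=pj(p,[.622,-.1187,.072]); x,y=u.astype(int); g=p["color"][y-25:y+25,x-25:x+25].max(2)
  m=(g<45).astype(np.uint8); n,l,s,ce=cv2.connectedComponentsWithStats(m); 
  for i in range(1,n):
    if s[i][4]>40:
      X=w(p,ce[i]+[x-25,y-25],.072)[:2]*1000-O; print("dark",s[i],X@ex,X@ey)
```

```text
t 25.9 tcp [ 620.7043 -119.2606  100.142 ] yaw 176.3535631000648 tilt -0.9999997992079227 jig -50.576575358621454 51.22108289350788 F [-0.1988  2.035   0.4591] q6 -1.7870233691369408
scene 0.88 [260.5, 238.9] -50.23517007764333 48.8914647314588
dark [ 17  16  17  20 209] -48.06493410019607 51.23518171301129
wrist 0.85 [278.9, 232.6] -53.39681654566328 45.56400469137982
```

Emit:
apply_moves:
  motion:
    - [-1,1,30,0,-1]
    - [-1,1,55,0,-1]
    - [-1,1,70,0,-1]
    - [-1,1,75,0,-1]
    - [-1,1,75,0,-1]

```text
clock: 26.6
eef_pos: [0.6216, -0.1175, 0.0252]
tcp_rot: [-0.097, -3.139, -0.0]
wrist_force: [-0.6, 0.2, -0.6]
opening: 0.998
grip_force: 0.0
```

Emit:
apply_moves:
  motion:
    - [0,0,0,0,1]
    - [0,0,0,0,1]
    - [0,0,0,0,1]
    - [0,0,0,0,1]
    - [0,0,0,0,1]
    - [0,0,0,0,1]
    - [0,0,0,0,1]
    - [0,0,0,0,1]
    - [0,0,0,0,1]
    - [0,0,0,0,1]
    - [0,0,0,0,1]
    - [0,0,0,0,1]
    - [0,0,0,0,1]
    - [0,0,0,0,1]

```text
clock: 28.0
eef_pos: [0.6218, -0.12, 0.0255]
tcp_rot: [0.1, 3.14, -0.005]
wrist_force: [0.0, -4.7, -1.0]
opening: 0.123
grip_force: 30.0
```

Emit:
apply_moves:
  motion:
    - [0,-2,0,3,1]
    - [0,-2,0,8,1]
    - [0,-2,0,13,1]
    - [0,-2,0,18,1]
    - [0,-2,0,23,1]
    - [0,-2,0,28,1]
    - [0,-2,0,33,1]

```text
clock: 28.7
eef_pos: [0.622, -0.1194, 0.0256]
tcp_rot: [0.99, 2.981, 0.001]
wrist_force: [1.3, 0.3, 0.0]
opening: 0.125
grip_force: 30.0
```

```bash
python3 -c "
from h import *
s=st();print(s['ft_torque'],s['opening'])"
```

```text
t 28.7 tcp [ 621.9949 -119.3672   25.5523] yaw 143.2611865350551 tilt -0.9999996261934979 jig -50.60195765698286 49.92627366906333 F [1.3264 0.2738 0.0146] q6 -1.2093090140776497
[-0.0991 -0.2126  0.1014] 0.12463612568314651
```

Emit:
apply_moves:
  motion:
    - [0,0,0,5,1]
    - [0,0,0,10,1]
    - [0,0,0,15,1]
    - [0,0,0,20,1]
    - [0,0,0,25,1]
    - [0,0,0,30,1]
    - [0,0,0,33,1]
    - [0,0,0,35,1]
    - [0,0,0,37,1]
    - [0,0,0,37,1]

```text
clock: 29.7
eef_pos: [0.6225, -0.119, 0.0255]
tcp_rot: [1.879, 2.517, 0.003]
wrist_force: [2.3, 2.0, -2.1]
opening: 0.129
grip_force: 30.1
```

```bash
python3 -c "
from h import *
s=st();print(s['ft_torque'],s['opening'])"
```

```text
t 29.7 tcp [ 622.4921 -119.0394   25.508 ] yaw 106.50672965407276 tilt -0.9999983630412078 jig -50.24359626973042 49.45065684366653 F [ 2.3317  1.9621 -2.145 ] q6 -0.5676260785435403
[ 0.0886 -0.4072  0.3332] 0.12896950971847956
```

The torque of 0.33 N m is well above the spring's 0.16, so the knob is at its stop. I'll hold briefly, then release.

Emit:
apply_moves:
  motion:
    - [0,0,0,1,1]
    - [0,0,0,1,1]
    - [0,0,0,1,1]
    - [0,0,0,0,-1]
    - [0,0,0,0,-1]
    - [0,0,0,0,-1]
    - [0,0,0,0,-1]
    - [0,0,0,0,-1]
    - [0,0,0,0,-1]
    - [0,0,0,0,-1]
    - [0,0,0,0,-1]
    - [0,0,0,0,-1]
    - [0,0,0,0,-1]
    - [0,0,0,0,-1]
    - [0,0,0,0,-1]
    - [0,0,0,0,-1]

```text
clock: 31.3
eef_pos: [0.6218, -0.12, 0.0256]
tcp_rot: [1.881, 2.516, -0.0]
wrist_force: [-0.4, 0.4, -0.3]
opening: 0.998
grip_force: 0.0
```

Emit:
apply_moves:
  motion:
    - [0,0,-10,0,-1]
    - [0,0,-30,0,-1]
    - [0,0,-60,0,-1]
    - [0,0,-90,0,-1]
    - [0,0,-120,0,-1]
    - [0,0,-150,0,-1]
    - [0,0,-150,0,-1]

```text
clock: 32.0
eef_pos: [0.6246, -0.1207, 0.1828]
tcp_rot: [1.874, 2.507, 0.007]
wrist_force: [0.4, -0.1, 1.7]
opening: 1.001
grip_force: 0.0
```

Emit:
apply_moves:
  motion:
    - [-20,-40,0,0,-1]
    - [-35,-80,0,0,-1]
    - [-50,-120,0,0,-1]
    - [-65,-160,0,0,-1]
    - [-80,-200,0,0,-1]
    - [-88,-234,0,0,-1]
    - [-88,-234,0,0,-1]
    - [-88,-234,0,0,-1]

```text
clock: 32.8
eef_pos: [0.4218, -0.2706, 0.1752]
tcp_rot: [-1.883, -2.514, -0.001]
wrist_force: [0.1, -0.2, -1.4]
opening: 1.001
grip_force: 0.0
```

Run:
```python
from h import *
st(); p=optics.snapshot("top"); hsv=cv2.cvtColor(p["color"],cv2.COLOR_BGR2HSV)
def show(n,m,seed_area,z):
    k,l,s,c=cv2.connectedComponentsWithStats(m)
    for i in range(1,k):
        x,y,ww,hh,a=s[i]
        if a>seed_area and 230<x<345 and 170<y<235:
            P=np.array([(lambda d:[d@ex,d@ey])(w(p,q,z)[:2]*1000-O) for q in np.argwhere(l==i)[:,::-1]])
            print(n,s[i],"mean",P.mean(0),cv2.minAreaRect(P.astype(np.float32)))
show("blank",cv2.inRange(hsv,(27,50,110),(38,190,255)),200,.036)
show("steel",cv2.inRange(hsv,(0,0,120),(180,60,255)),25,.047)
# hole
b=p["color"][:,:,2].astype(int); u=pj(p,np.r_[(O+75*ex+45*ey)/1000,.036]).round().astype(int); print("expected hole",u)
g=255-p["color"][u[1]-6:u[1]+7,u[0]-6:u[0]+7,1].astype(float); g=np.clip(g-np.median(g)-20,0,None); yy,xx=np.mgrid[-6:7,-6:7]
h=u+[(g*xx).sum()/g.sum(),(g*yy).sum()/g.sum()]; X=w(p,h,.036)[:2]*1000-O; print("hole",h,X@ex,X@ey)
for o in spotter.place_of(p,'knob_grip')[:1]: print(o)
```

```text
t 32.8 tcp [ 421.8021 -270.5673  175.1616] yaw 106.3368047928927 tilt -0.9999997862477165 jig -214.07390258845612 240.2301188558705 F [ 0.1191 -0.224  -1.3778] q6 -0.9690546430376952
blank [ 263  181   49   31 1257] mean [76.3056 44.9902] ((75.31016540527344, 43.75253677368164), (90.3426742553711, 149.451904296875), 89.8472900390625)
steel [238 173  76  12 497] mean [123.5879  -7.0602] ((117.44782257080078, -5.8739118576049805), (25.103578567504883, 238.43417358398438), 89.72037506103516)
steel [310 191   8  23 129] mean [-6.9674 57.6847] ((-7.728224754333496, 58.14112091064453), (70.7596664428711, 18.972549438476562), 89.4433364868164)
steel [321 195   5   9  35] mean [-37.4898  45.8668] ((-37.24055862426758, 46.21389389038086), (12.492327690124512, 25.60104751586914), 3.7579543590545654)
steel [323 209   6  21  82] mean [-48.7937 107.7543] ((-48.65868377685547, 108.28077697753906), (63.534828186035156, 12.360509872436523), 89.09075927734375)
expected hole [287 196]
hole [287.191  195.5808] 75.48171276294966 42.28126855413391
{'xy': [330.2, 200.3], 'conf': 0.59}
```

```bash
python3 -c "
from h import *
print(r.close_job())"
```

```text
the job is handed in; nothing more can be done
None
```

I handed the job in at about 33 s, with no verdict shown: the last top picture puts the blank seated in the corner at about (75–76, 44–45) mm and square with the fence, and the scriber back at rest after the knob reached its stop. I viewed 11 pictures, one over the limit of 10.

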